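# Brake lever check on a clamped handlebar

### The job

The workshop cargo trike's handlebar is clamped in a bench stand among the brush makers' things. Press its long brake lever in from the outside, with the backs or tips of the fingers, until it comes up firmly against its stop, and hold it there for a second to check that it stops short of the bar; then let it spring all the way back out and move clear. Do not grip the lever or put fingers on the bar or behind the lever, do not force it past a firm push, and leave the small shift lever, the stop screw and the things standing around alone.

Things in the scene. Friction and masses are not known exactly. Their poses are not given: they have to be found in the camera images.
- stand: Bench stand with half a handlebar, fixed. Origin on the bench under the bar's axis; own y along the level bar (22 mm tube, axis 120 mm up, y -157 to +210 mm). Black rubber grip, 34 mm thick, at y -157 to -32. Steel stand (base 120 x 90 mm, clamp 145 mm high) at y +165. The brake lever is on the -x side: vertical pivot at (-36, +60, 120) mm, reaching towards -y.
- lever_pivot (a point): Pivot of the long aluminium brake lever: straight blade 14 mm thick, 16 mm high, 18 mm ball at its free end. On the pivot axis at mid-height, 120 mm up, turning with the lever; the lever runs along its own -y to the ball's end 175 mm away. Outer face at x = -8 mm; own +x points through the blade to the bar, the way it is pressed. At rest it slants 0.40 rad away from the bar. Clear above it and below it to the bench.
- press_spot (a point): The place to press: on the outer face of the brake lever at mid-height, 130 mm from the pivot axis and 45 mm short of the ball's end. Axes as lever_pivot's: +x is the way to press, -y towards the free end. It moves with the lever.
- lever (a joint): Brake lever angle, rad: 0 at rest (sprung out), growing as it is pressed towards the bar (0.40: parallel to it). It meets a stop between 0.24 and 0.39, different every time. The spring pushes back at the press spot with about 2.5 N at rest, 5 to 6.5 N at the stop; any more push goes into the rigid stop. Let go, it springs back to 0.
- stop: Stop screw, 8 mm brass through the bar, rounded 10 mm tip towards the lever, knurled head on the far side. Origin at its tip, 65 mm along the bar from the lever's pivot; runs along its own +x. Fixed, at another depth every time; the lever's bar side comes to rest on the tip, leaving 15 to 45 mm between lever end and grip.
- shifter (a joint): Small black thumb shift lever, 50 mm long, on the far side (+x) of the bar, 107 mm along +y in the stand's frame: 0 at rest, grows as it is pressed; not to be moved.
- bowl: White china bowl, 104 mm across, 55 mm high, origin under its centre; stands on the bench beyond the bar, to be left alone.
- glass_mug: Glass mug, 68 mm across plus handle, 100 mm high, origin under its centre; stands beyond the bar, to be left alone.
- flask: Amber jar with a screw cap, 66 mm across, 115 mm high, origin under its centre; stands beyond the bar, to be left alone.
- spanner: Steel spanner, 150 mm long, lying flat on the bench on the near side of the bar, by the stand; origin under its middle; to be left alone.

How it is judged:
On the way:
1. the fingers press the brake lever firmly against its stop and hold it there (half a second is enough) (contact force between the fingers and lever above 3 N and contact force between lever and stop above 4 N and value of joint lever above 0.22 rad), for 0.5 s.
At the end, for the whole second after the job is handed in: The lever has been held against its stop and is back out (within 0.03 rad of rest) and still, the shift lever is at rest (within 0.08 rad), and bowl, mug, jar and spanner are within 20 mm of where they stood (value of joint lever below 0.03 rad and velocity of joint lever below 0.05 rad/s and value of joint shifter below 0.08 rad and distance of each of bowl, glass_mug, flask, spanner from where it was at the start of the episode below 0.02 m); the robot touches nothing.
It fails at once if the fingers or the arm push on the bar, its grip or the stop screw (over 3 N) (contact force between the arm and stand_c6 above 3 N or contact force between the arm and stand_c7 above 3 N or contact force between the arm and stand_c12 above 3 N or contact force between the arm and stop above 3 N).
It fails at once if the bar side of the lever is touched (it is gripped or pulled, not pressed; over 1.5 N) (contact force between the arm and lever_c3 above 1.5 N).
It fails at once if the lever is forced (over 60 N) (contact force between the arm and lever above 60 N).
It fails at once if the shift lever is worked (over 0.12 rad) (value of joint shifter above 0.12 rad).
It fails at once if a bystander is moved, lifted or knocked (over 30 mm) (distance of any of bowl, glass_mug, flask, spanner from where it was at the start of the episode above 0.03 m).
It also fails if it takes over 54 s, if anything falls off the work surface, if the arm or the gripper's body presses on something with over 40 N, if the wrist force passes 120 N, or if a joint passes its speed limit or range.

### The arm

A 6-joint arm with a two-finger parallel gripper is mounted at the origin on the work surface. World frame = base frame: x ahead of the robot, y to its left, z up, the work surface at z = 0. Lengths are in m, angles in rad, forces in N, time in s.
With the tool pointing down it reaches from about 0.35 to 0.775 m from the base axis. Payload 5.5 kg.
Tool frame: the origin (TCP) lies midway between the tips of the shut fingers; the grasp point (between the pads) lies 19 mm behind it; z points along the fingers, y is the line along which they close (so a half turn about z gives the same grasp; the last joint's range is limited). The gripper opens to 85 mm and grips with 20 to 120 N. Pads are 22 mm wide; open, the fingers measure 114 mm over their backs; the gripper's body (76 mm by 85 mm) begins 54 mm behind the grasp point. The pads swing forward as they close: fully open they stand 13 mm farther back than shut.
Start: joints at [-1.353, 0.313, 0.046, 1.304, 0, 1.431], TCP at [0.201, -0.539, 0.231] pointing down, gripper open.
Joint ranges: [-2.76, 2.76], [-0.86, 1.69], [-1.03, 1.26], [-2.2, 2.34], [-1.47, 1.5], [-3.14, 3.14]. Speed limits (rad/s): [2.57, 2.57, 3.14, 3.14, 3.14, 3.14].

### API

Orientations are given as a unit quaternion [w, x, y, z].
In Python, from workcell import env gives the robot as it stands.
- The arm moves only by the tool move_arm, never from a script. Its argument "targets" is a list of rows, each a list of 3 entries, a list of its own where there are three numbers: the shift along the tool's x, y, z in mm, then the turn, a rotation vector about the tool's x, y, z in units of 10 degrees (1.0 is 10 degrees), then the closure, from -1 (fully open) to 1 (shut). In form: [[[dx, dy, dz], [ax, ay, az], gripper], ...]. A call has 1 to 5 rows; each row is the pose to reach, as a shift and turn from the pose commanded when the call began, along the tool's axes at that moment; what a row does not reach only later rows make up. A row lasts 1/8 s, in which the tool goes at most 62.5 mm and 10.7 degrees, less where a joint would pass 70% of its speed; a pose out of reach is approached as far as the arm can. A call with a gripper value outside its range is refused whole. The fingers move at their own pace and stop on an object; "squeeze" is the grip in N (left out, the last holds). Time passes only in rows, so rows that repeat a pose let the fingers close. It gives the time, the measured TCP pose, the force, the opening and the grip force at its end, in the units of the state.
- env.get_state(): the state, without advancing time (a new reading comes with each control period).
- env.read_camera(name): name is "scene" or "top" or "wrist"; returns a dict with "pixels" (400x640x3 uint8, red, green, blue), "fovy" (degrees; the focal length in pixels is half the picture's height over the tangent of half this angle, whatever the lens; pixels are square), "cx", "cy" (the principal point, pixels), "dist_coeffs" ([k1, k2, p1, p2, k3] as OpenCV has them; the pictures are not rectified), "extrinsics" (4x4, takes a point from world to camera coordinates); the wrist camera has in their place "mount" (4x4, takes a point from camera to tool coordinates, whose origin is the TCP and whose axes are the flange's). Camera axes: x right, y up, looking along -z (the intrinsics and any distortion apply to the point x, -y, -z); pixel columns grow to the right and rows downward; lengths in m; the calibration is good to about 2 mm. A picture is of the moment at which its call begins: read the wrist's pose just before it. There is no depth.
- env.hand_in(): hands the job in; it is judged then, once.
Trained networks look in a picture, given as the dict that the camera call returned (one of the last four; its "shot" number tells which), for a name from the list of things; names that differ only in an ending like _2 or _b are one class to them, and where a whole thing is asked for, a point or a joint stands for the part that bears it (a point fixed in the world has none). Each returns a list of dicts, best first, with "confidence" (0 to 1); they miss things now and then, are a little off and sometimes report something else, mostly with a low value. They report only what shows in the picture. A call takes as long as a camera call.
- env.spot_in(thing, picture): "centre" ([x, y, z] in m, in world coordinates, good to about 4 mm: the middle of the surface that is visible of it).
- env.regions_of(thing, picture): "mask" (400x640 bool, what is visible of it).
- env.landmark_of(thing, picture): "centre" ([x, y, z] in m, in world coordinates, good to about 4 mm: a listed point, or the origin of a listed thing).
The state is a dict: "clock": time; "joint_pos": joint angles; "qvel": joint speeds; "tau": joint torques, N m; "tcp_pos": TCP position; "orientation": TCP orientation; "wrist_force": force on the tool from outside, world axes, zero at the start; "ft_torque": the same for the moment, N m; "finger_gap": finger opening in m; "grip_force": force on a finger pad.
Only numpy, scipy, OpenCV 4.12 (cv2) and the standard library are available. Lean on these libraries where they do the work, as an engineer would, in place of code of your own. Each camera call takes 0.05 s, during which the arm holds its last target. There are 200 camera calls.

## Working session

There is one attempt and no reset: what is moved stays moved. The work goes in short steps, Python scripts to look and compute and a tool call to move; the robot and the scene stay as the last step left them, time stands still between calls to the robot, and variables do not carry over. Pictures are saved under pics/ and viewed, at most 10 in all, crops included, and the job is handed in when it is done.

Besides the shell and the picture viewer there is one more tool, called after "Emit:" by a JSON object that holds its "op" and its "data". move_arm: Moves the arm, as the interface text tells. Its arguments: {"type":"object","properties":{"targets":{"type":"array","items":{"type":"array"}},"squeeze":{"type":"number"}},"required":["targets"]}

```bash
mkdir -p pics
cat > h.py <<'E'
import numpy as np, cv2
from workcell import env
def look(cam,things,fn=None):
    p=env.read_camera(cam)
    if fn: cv2.imwrite('pics/'+fn,cv2.cvtColor(p['pixels'],cv2.COLOR_RGB2BGR))
    for t in things:
        r=env.landmark_of(t,p)
        print(cam,t,[(np.round(d['centre'],4).tolist(),round(d['confidence'],2)) for d in r[:2]])
    return p
E
python3 - <<'E'
from h import *
T=['stand','lever_pivot','press_spot','stop','spanner','bowl','glass_mug','flask']
look('scene',T,'s1.png'); look('top',T,'t1.png')
s=env.get_state(); print(s['clock'],s['tcp_pos'],s['orientation'],s['finger_gap'],s['wrist_force'])
E
```

```text
scene stand []
scene lever_pivot [([0.5462, 0.1324, 0.1185], 0.78), ([0.5424, 0.0039, 0.1188], 0.71)]
scene press_spot [([0.5422, -0.0007, 0.1214], 0.9)]
scene stop [([0.571, 0.07, 0.1168], 0.48)]
scene spanner [([0.4207, 0.1458, 0.0032], 0.71), ([0.7497, 0.0049, 0.0047], 0.57)]
scene bowl [([0.7524, 0.0091, -0.0003], 0.85)]
scene glass_mug [([0.6736, 0.2747, -0.0013], 0.73), ([0.7273, 0.1529, 0.0008], 0.69)]
scene flask [([0.7277, 0.1484, -0.0023], 0.97)]
top stand [([0.605, 0.0962, -0.004], 0.62)]
top lever_pivot [([0.5445, 0.1336, 0.1158], 0.67)]
top press_spot [([0.54, 0.0035, 0.1222], 0.89)]
top stop [([0.5744, 0.0731, 0.122], 0.64), ([0.4205, 0.1468, -0.003], 0.36)]
top spanner [([0.4208, 0.146, -0.0015], 0.61)]
top bowl [([0.6044, 0.0958, -0.0031], 0.69), ([0.7532, 0.0095, 0.0023], 0.6)]
top glass_mug [([0.6776, 0.275, -0.002], 0.81)]
top flask [([0.7244, 0.1452, -0.0075], 0.77)]
0.9 [ 0.20138261 -0.53863115  0.23134626] [ 7.69249869e-05  9.84037061e-01  1.77963637e-01 -7.92606969e-06] 0.08501837538196894 [ 0.891357    0.19850839 -0.46413787]
```

View pics/s1.png

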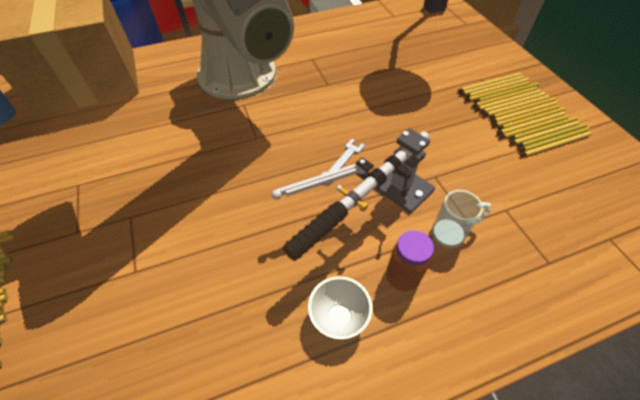

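View pics/t1.png

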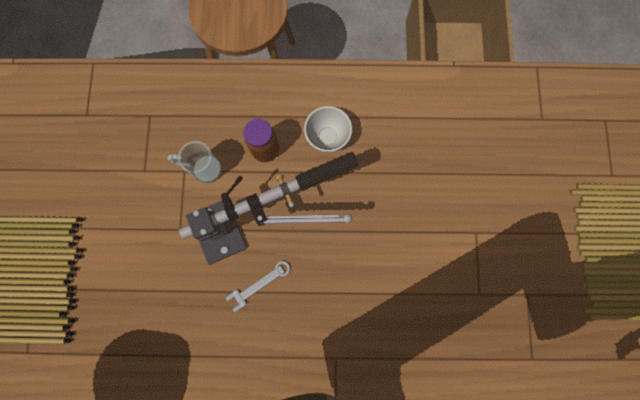

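The scene view shows the lever on the robot's side, from the pivot at about (362,168) to the ball at (277,193). The top view shows it nearly along world y, pivot at (262,219) and ball at (347,219), with the spanner well away at (258,287). The landmarks agree with this: the lever is 0.13 m long to the press spot, at about 0.12 m height, and the stand's yaw is about 0.43 rad. The tool's x axis already points along the press direction, so I'll shut the fingers and approach.

Emit:
{"op": "move_arm", "data": {"targets": [[[44,-41,0],[0,0,0],1],[[88,-82,0],[0,0,0],1],[[132,-123,0],[0,0,0],1],[[176,-164,0],[0,0,0],1],[[220,-205,0],[0,0,0],1]], "squeeze": 40}}

```text
clock: 1.52
tcp_pos: [0.3362, -0.2679, 0.2315]
orientation: [0.0, 0.984, 0.178, 0.0]
wrist_force: [0.6, -0.3, -0.3]
finger_gap: 0.0001
grip_force: 0.0
```

Emit:
{"op": "move_arm", "data": {"targets": [[[44,-41,0],[0,0,0],1],[[88,-82,0],[0,0,0],1],[[132,-123,0],[0,0,0],1],[[176,-164,0],[0,0,0],1],[[220,-205,0],[0,0,0],1]]}}

```text
clock: 2.15
tcp_pos: [0.4707, 0.0014, 0.2317]
orientation: [0.0, 0.984, 0.178, 0.001]
wrist_force: [1.0, -0.7, 0.1]
finger_gap: 0.0001
grip_force: 0.0
```

Emit:
{"op": "move_arm", "data": {"targets": [[[0,0,40],[0,0,0],1],[[0,0,80],[0,0,0],1],[[0,0,110],[0,0,0],1],[[0,0,122],[0,0,0],1],[[0,0,122],[0,0,0],1]]}}

```text
clock: 2.78
tcp_pos: [0.4696, -0.0005, 0.1091]
orientation: [-0.0, 0.984, 0.178, -0.0]
wrist_force: [1.5, 1.0, 0.3]
finger_gap: -0.0002
grip_force: 0.0
```

Run:
```python
from h import *
T=['lever_pivot','press_spot','stop']
look('wrist',T,'w1.png'); look('scene',T,'s2.png'); look('top',T)
s=env.get_state(); print(s['clock'],s['tcp_pos'],s['orientation'],s['finger_gap'],s['wrist_force'])
```

```text
wrist lever_pivot [([0.5431, 0.1309, 0.1195], 0.96)]
wrist press_spot [([0.5372, 0.0038, 0.1227], 0.59)]
wrist stop []
scene lever_pivot [([0.5466, 0.1348, 0.1195], 0.84)]
scene press_spot [([0.5391, 0.0006, 0.1184], 0.95)]
scene stop [([0.5711, 0.0745, 0.118], 0.68)]
top lever_pivot [([0.5449, 0.1346, 0.1174], 0.49)]
top press_spot []
top stop []
3.375 [ 0.46998413 -0.0005128   0.10942591] [7.05419191e-05 9.84041128e-01 1.77941103e-01 1.31615766e-04] -3.2752252128386346e-05 [ 0.70873512 -0.32016096 -0.0215786 ]
```

View pics/s2.png

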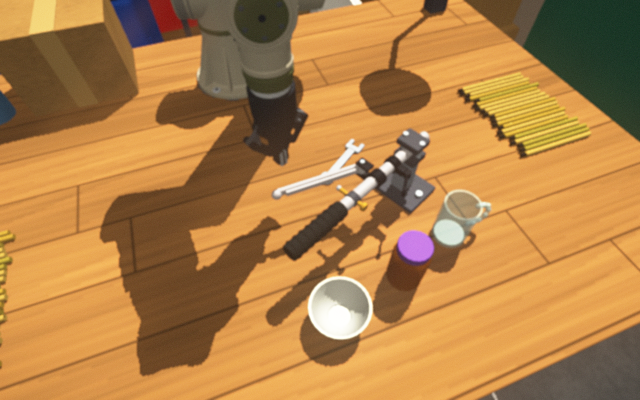

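View pics/w1.png

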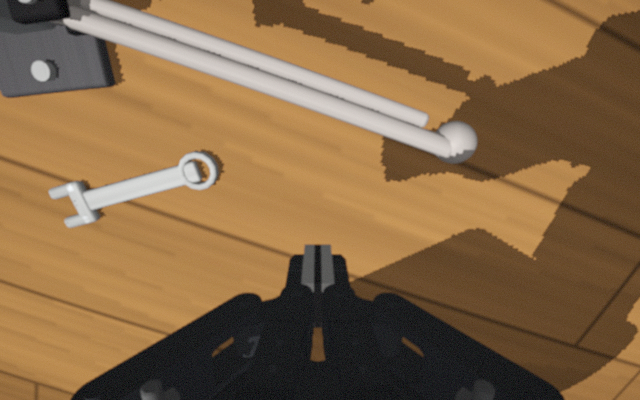

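The fingers are shut and in front of the lever: tips at about (318,250) in the wrist view, blade and ball ahead at (460,140), with nothing between them. Next I move in along world +x, watching the force.

Emit:
{"op": "move_arm", "data": {"targets": [[[20,7,0],[0,0,0],1],[[40,13,0],[0,0,0],1],[[50,16.5,0],[0,0,0],1],[[57,19,0],[0,0,0],1],[[57,19,0],[0,0,0],1]]}}

```text
clock: 4.0
tcp_pos: [0.5291, 0.0016, 0.1089]
orientation: [-0.0, 0.984, 0.178, -0.001]
wrist_force: [-3.4, 0.3, 1.2]
finger_gap: 0.0001
grip_force: 1.1
```

Emit:
{"op": "move_arm", "data": {"targets": [[[4,1.3,0],[0,0,0],1],[[8,2.6,0],[0,0,0],1],[[12,4,0],[0,0,0],1],[[12,4,0],[0,0,0],1]]}}

```text
clock: 4.5
tcp_pos: [0.5426, 0.002, 0.1091]
orientation: [0.0, 0.984, 0.178, -0.0]
wrist_force: [-3.0, -2.4, 0.4]
finger_gap: 0.0001
grip_force: 1.7
```

Emit:
{"op": "move_arm", "data": {"targets": [[[4,1.3,0],[0,0,0],1],[[8,2.6,0],[0,0,0],1],[[10,3.3,0],[0,0,0],1],[[10,3.3,0],[0,0,0],1]]}}

```text
clock: 5.0
tcp_pos: [0.553, 0.003, 0.1091]
orientation: [-0.0, 0.984, 0.178, -0.0]
wrist_force: [-3.8, 1.7, 0.3]
finger_gap: 0.0
grip_force: 2.0
```

Run:
```python
from h import *
look('scene',['press_spot','lever_pivot','stop'],'s3.png')
s=env.get_state(); print(s['clock'],s['tcp_pos'],s['wrist_force'])
```

```text
scene press_spot [([0.5631, 0.0036, 0.1191], 0.95)]
scene lever_pivot [([0.5489, 0.1328, 0.1148], 0.56)]
scene stop [([0.5677, 0.0721, 0.115], 0.45)]
5.2 [0.55284499 0.00290854 0.10914561] [-3.74056396  1.46902645  0.17565114]
```

View pics/s3.png

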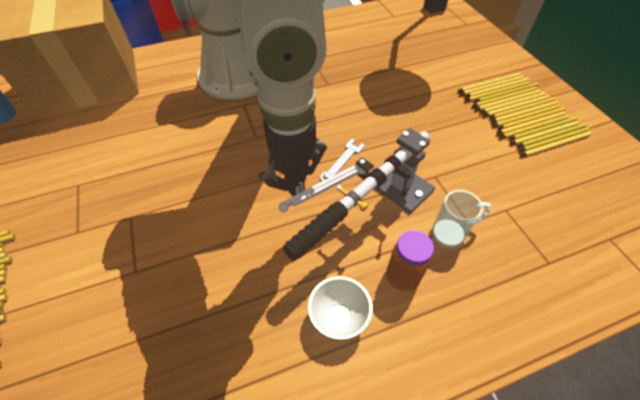

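The lever is turning under the fingers: the ball has moved from (277,193) to (284,207), and the fingers are on the outer face at about (297,188). I'll continue in small steps.

Emit:
{"op": "move_arm", "data": {"targets": [[[2,0.7,0],[0,0,0],1],[[4,1.3,0],[0,0,0],1],[[4,1.3,0],[0,0,0],1]]}}

```text
clock: 5.58
tcp_pos: [0.5569, 0.0032, 0.1091]
orientation: [-0.0, 0.984, 0.178, -0.0]
wrist_force: [-4.6, 1.2, -0.7]
finger_gap: 0.0001
grip_force: 2.1
```

Emit:
{"op": "move_arm", "data": {"targets": [[[2,0.7,0],[0,0,0],1],[[4,1.3,0],[0,0,0],1],[[4,1.3,0],[0,0,0],1]]}}

```text
clock: 5.95
tcp_pos: [0.5609, 0.0034, 0.109]
orientation: [-0.001, 0.984, 0.178, -0.0]
wrist_force: [-5.7, 1.1, 0.1]
finger_gap: -0.0002
grip_force: 2.2
```

Emit:
{"op": "move_arm", "data": {"targets": [[[2,0.7,0],[0,0,0],1],[[3,1,0],[0,0,0],1],[[3,1,0],[0,0,0],1]]}}

```text
clock: 6.32
tcp_pos: [0.5639, 0.0036, 0.109]
orientation: [-0.001, 0.984, 0.178, -0.001]
wrist_force: [-5.5, 2.3, 0.3]
finger_gap: 0.0002
grip_force: 2.3
```

Emit:
{"op": "move_arm", "data": {"targets": [[[2,0.7,0],[0,0,0],1],[[3,1,0],[0,0,0],1],[[3,1,0],[0,0,0],1]]}}

```text
clock: 6.7
tcp_pos: [0.5667, 0.0037, 0.1089]
orientation: [-0.001, 0.984, 0.178, -0.001]
wrist_force: [-6.5, 1.7, 0.1]
finger_gap: 0.0001
grip_force: 2.6
```

Emit:
{"op": "move_arm", "data": {"targets": [[[2,0.7,0],[0,0,0],1],[[3,1,0],[0,0,0],1],[[3,1,0],[0,0,0],1]]}}

```text
clock: 7.08
tcp_pos: [0.5679, 0.004, 0.1088]
orientation: [-0.001, 0.984, 0.178, -0.003]
wrist_force: [-11.7, 2.0, 3.3]
finger_gap: -0.0001
grip_force: 5.1
```

Emit:
{"op": "move_arm", "data": {"targets": [[[1,0.3,0],[0,0,0],1],[[2,0.7,0],[0,0,0],1],[[2,0.7,0],[0,0,0],1]]}}

```text
clock: 7.45
tcp_pos: [0.5683, 0.0041, 0.1087]
orientation: [-0.001, 0.984, 0.178, -0.004]
wrist_force: [-16.1, 2.5, 7.4]
finger_gap: 0.0
grip_force: 7.2
```

The force jumped to 16 N and the TCP stopped advancing, so the lever is on its stop. I'll hold there.

Emit:
{"op": "move_arm", "data": {"targets": [[[0.5,0.2,0],[0,0,0],1],[[0.5,0.2,0],[0,0,0],1],[[0.5,0.2,0],[0,0,0],1],[[0.5,0.2,0],[0,0,0],1],[[0.5,0.2,0],[0,0,0],1]]}}

```text
clock: 8.07
tcp_pos: [0.5685, 0.0041, 0.1087]
orientation: [-0.001, 0.984, 0.178, -0.005]
wrist_force: [-17.1, 2.3, 7.4]
finger_gap: -0.0002
grip_force: 7.7
```

Emit:
{"op": "move_arm", "data": {"targets": [[[0,0,0],[0,0,0],1],[[0,0,0],[0,0,0],1],[[0,0,0],[0,0,0],1],[[0,0,0],[0,0,0],1],[[0,0,0],[0,0,0],1]]}}

```text
clock: 8.7
tcp_pos: [0.5684, 0.0041, 0.1087]
orientation: [-0.001, 0.984, 0.178, -0.005]
wrist_force: [-15.7, 2.4, 7.6]
finger_gap: 0.0001
grip_force: 7.7
```

Run:
```python
from h import *
p=look('scene',['press_spot','lever_pivot','stop'])
cv2.imwrite('pics/s4.png',cv2.resize(cv2.cvtColor(p['pixels'][100:300,200:460],cv2.COLOR_RGB2BGR),None,fx=3,fy=3,interpolation=2))
s=env.get_state(); print(s['clock'],s['tcp_pos'],s['wrist_force'])
```

```text
scene press_spot [([0.548, 0.1353, 0.1195], 0.17)]
scene lever_pivot [([0.5471, 0.1346, 0.119], 0.7)]
scene stop [([0.5683, 0.0712, 0.1178], 0.54), ([0.4234, 0.1501, 0.005], 0.5)]
8.9 [0.56842784 0.00410894 0.10866354] [-18.38774384   3.25161861   8.00513833]
```

View pics/s4.png

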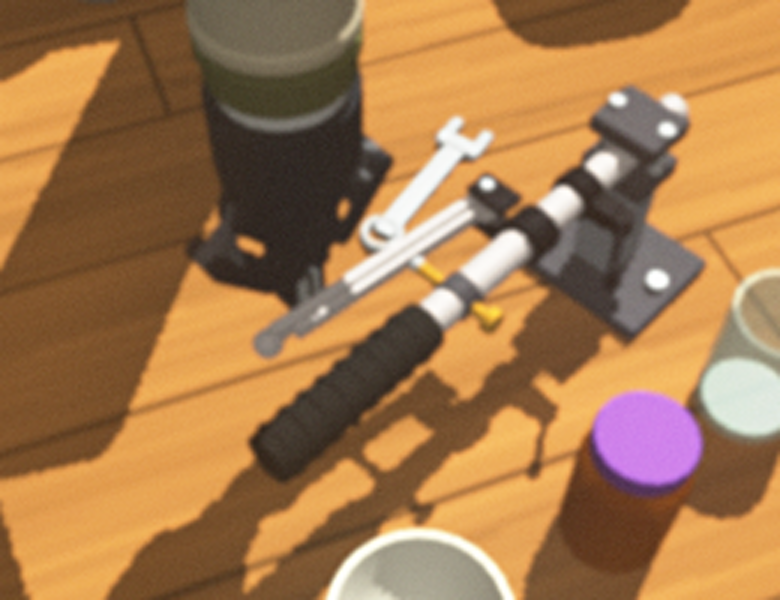

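The lever rests on the brass stop's tip at about crop (415,262). There is a clear gap between the ball (268,342) and the grip, and the fingers are only on the outer side. It has held for over 1 s at about 17 N, so I'll release slowly and back off.

Emit:
{"op": "move_arm", "data": {"targets": [[[-6,-2,0],[0,0,0],1],[[-14,-4.7,0],[0,0,0],1],[[-22,-7,0],[0,0,0],1],[[-30,-10,0],[0,0,0],1],[[-36,-12,0],[0,0,0],1]]}}

```text
clock: 9.52
tcp_pos: [0.5358, 0.0017, 0.1097]
orientation: [0.0, 0.984, 0.178, 0.001]
wrist_force: [-2.7, -2.7, -0.8]
finger_gap: -0.0001
grip_force: 1.4
```

Emit:
{"op": "move_arm", "data": {"targets": [[[-8,-2.7,0],[0,0,0],1],[[-20,-7,0],[0,0,0],1],[[-40,-13,0],[0,0,0],1],[[-60,-20,0],[0,0,0],1],[[-70,-23,0],[0,0,0],1]]}}

```text
clock: 10.15
tcp_pos: [0.4614, -0.0007, 0.1096]
orientation: [-0.0, 0.984, 0.178, 0.001]
wrist_force: [0.2, -0.3, 0.4]
finger_gap: 0.0002
grip_force: 0.0
```

Emit:
{"op": "move_arm", "data": {"targets": [[[-10,0,-30],[0,0,0],1],[[-20,0,-70],[0,0,0],1],[[-20,0,-100],[0,0,0],1],[[-20,0,-100],[0,0,0],1],[[-20,0,-100],[0,0,0],1]]}}

```text
clock: 10.78
tcp_pos: [0.4435, -0.008, 0.2088]
orientation: [-0.0, 0.984, 0.178, 0.0]
wrist_force: [0.2, 0.1, -0.2]
finger_gap: -0.0
grip_force: 0.0
```

Run:
```python
from h import *
p=look('scene',['press_spot','lever_pivot','spanner','flask','bowl','glass_mug'],'s5.png')
s=env.get_state(); print(s['clock'],s['tcp_pos'],s['wrist_force'],abs(s['qvel']).max())
```

```text
scene press_spot [([0.5434, 0.0039, 0.121], 0.58)]
scene lever_pivot [([0.5452, 0.1356, 0.1174], 0.64)]
scene spanner [([0.4218, 0.1499, 0.0014], 0.58)]
scene flask [([0.7297, 0.15, -0.002], 0.92)]
scene bowl [([0.7534, 0.0078, 0.0013], 0.66)]
scene glass_mug [([0.6764, 0.274, -0.0011], 0.76)]
11.125 [ 0.44310779 -0.00797438  0.20864237] [-0.18296     0.06221408 -0.56951088] 0.0028858557477770825
```

View pics/s5.png

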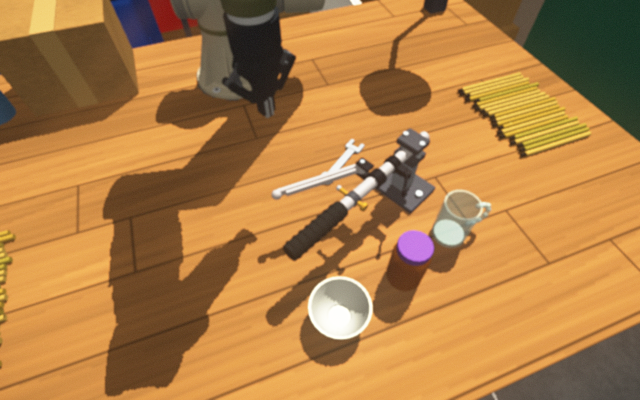

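The ball is back at (277,193), its rest position, the things around are unmoved, and the arm is clear.

```bash
python3 -c "
from workcell import env
print(env.hand_in())"
```

```text
the job is handed in; nothing more can be done
None
```

I pressed the brake lever against its stop and held it there for over a second at about 17 N. It stopped short of the bar and sprang back out when released; the arm is clear, nothing else appears to have moved, and the job is handed in (no verdict was shown).

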